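# Fit a new vent filter to the purified-water reservoir

### The job

The vent coupler on the water reservoir is closed with a red blanking plug: pull its brass sleeve back (down) until it stays back and the plug pops up, and put the plug in the red tub. Then push the new vent filter into the open coupler, steadily and with no more force than it needs, until the sleeve springs forward and locks it, and let go. Leave the stock bottle and the amber vial standing where they are.

Things in the scene. Friction and masses are not known exactly. Their poses are not given: they have to be found in the camera images.
- reservoir: Low white plastic water reservoir with a blue lid, fixed to the counter, 200 mm (its x) by 220 mm (its y), lid top 105 mm above the counter; origin at the centre of its underside. The coupler stands upright on the middle of the lid; a screw cap of 56 mm diameter rises 21 mm above the lid at x +62, y +72 mm.
- mouth (a point): Centre of the coupler's open top, 73.5 mm above the lid; z up, plugs go in along -z. The socket is an upright steel tube, 27 mm outside, 19 mm bore, its mouth flared to 25 mm. Empty, a spring-loaded valve stands 12 mm below the mouth: a plug feels about 8 N there, rising to 10 to 16 N just before it locks about 18 mm deep; the collar meets the rim, a hard stop, at 20 mm.
- socket: The coupler's upright steel socket tube; origin on its axis at the lid's top, z up. The coupler sits on a rubber washer in the flexible lid: all of it sinks about 1 mm for every 15 N pressed down on it and comes back up when let go.
- sleeve (a joint): How far the sleeve is pulled back, i.e. down (m): 0 = forward (up, locking), 0.010 = at its stop. A spring drives it forward, 4 N at 0, 8 N at the stop. Pulled back to its stop, it frees the plug, which rises, and is then held back by itself at about 0.007 by hidden balls; a plug pushed fully in lets the balls into its groove and the sleeve springs forward to 0.
- sleeve_mid (a point): Centre of the sleeve, a knurled brass ring of 38 mm outside diameter, 30 mm long (upright), on the coupler's axis; the point moves with it. Forward, it is 16.5 mm below the mouth and the sleeve's lower edge is 42 mm above the lid. Below the sleeve are only a narrower tube and a 32 mm nut, so fingers may pass on both sides.
- blank: Red plastic blanking plug, 36 mm long, 50 g; origin at the tip of its stem, z towards its head. Stem 18 mm in diameter, 20 mm long, grooved near the tip; then a 28 mm collar 3 mm thick, then a round head. Locked, its tip is about 18 mm below the mouth; freed, the valve spring lifts it 6 mm and it stands loosely in the mouth, 12 mm deep, and lifts straight out.
- blank_head (a point): Middle of the blanking plug's round head, 29.5 mm above its tip; the head is 20 mm in diameter and 13 mm high.
- filter: New vent filter, 102 mm long, 0.11 to 0.2 kg; origin at the tip of its stem, z towards the bowl. It starts upright, stem down, in the carton's hole. Stem as on the blanking plug, then a 28 mm collar and 22 mm neck; from 32 to 92 mm above the tip a white bowl, 50 mm in diameter with two blue bands; on top a 16 mm nozzle 10 mm high. Locked, its tip is about 18 mm below the mouth.
- filter_tip (a point): Tip of the filter's stem (same point as the filter's origin).
- filter_bowl (a point): Centre of the filter's bowl, 62 mm above the tip of the stem: the place to grip it.
- carton: Cardboard packing block that holds the new filter, fixed, 96 x 96 mm and 45 mm high, a thin paper flap on its +x side rises 6 mm more; origin at the centre of its underside. The stem hangs in its square hole of 32 mm; the filter's bowl rests on its top.
- tub: Open red plastic tub, fixed, 150 mm (its x) by 110 mm (its y) and 55 mm high, walls and floor about 4 mm; origin at the centre of its underside.
- stock_bottle: White stock bottle with a blue cap, 64 mm in diameter, about 115 mm high; origin at the centre of its underside. To be left alone.
- amber_vial: Amber vial with a white cap, 38 mm in diameter, about 75 mm high; origin at the centre of its underside. To be left alone.
Not all that is in view belongs to the job. Leave any purple look-alike of the filter alone.

How it is judged:
By the outcome, as a careful person would: the job done as asked, in the order asked, and still so for the second after the job is handed in, with the robot touching nothing.
It also fails if it takes over 70 s, if anything falls off the work surface, if the arm or the gripper's body presses on something with over 40 N, if the wrist force passes 120 N, or if a joint passes its speed limit or range.

### The arm

A 6-joint arm with a two-finger parallel gripper is mounted at the origin on the work surface. World frame = base frame: x ahead of the robot, y to its left, z up, the work surface at z = 0. Lengths are in m, angles in rad, forces in N, time in s.
With the tool pointing down it reaches from about 0.3 to 0.775 m from the base axis. Payload 14.6 kg.
Tool frame: the origin (TCP) lies at the centre of the arm's flange, where the gripper is bolted on; the fingertips stand 173 mm ahead of it and the grasp point (between the pads) lies 155 mm ahead of it (grip_point_offset is the distance from the TCP to the grasp point, in m); z points along the fingers, y is the direction in which the jaws open and shut (so a half turn about z gives the same grasp; the last joint's range is limited). The gripper opens to 85 mm and grips with 20 to 120 N. Pads are 22 mm wide; open, the fingers measure 114 mm over their backs; the gripper's body (76 mm by 85 mm) begins 54 mm behind the grasp point. The pads swing forward as they close: fully open they stand 13 mm farther back than shut.
Start: joints at [1.265, 0.3, 1.521, -0, 1.321, -0.067], TCP at [0.13, 0.534, 0.405] pointing down, gripper open.
Joint ranges: [-3.03, 3.03], [-0.79, 2.21], [0.23, 2.52], [-1.04, 4.18], [0, 3.07], [-2.55, 2.55]. Speed limits (rad/s): [2.22, 2.22, 2.57, 3.14, 3.14, 3.14].

### API

Orientations are given as a rotation vector (axis times angle).
In Python, from cell import * gives the robot as it stands.
- The arm moves only by the shell command python3 -m jog 'ROWS' [OPENING] [FORCE]. ROWS is JSON, a list of rows, each a list of 4 numbers: the shift along the tool's x, y, z in m, then the turn about the tool's z in rad. In form: [[tx, ty, tz, turn], ...]. A call has 1 to 8 rows; each row shifts and turns the commanded pose from where the row before left it, along the tool's axes as they then stand; what a row does not reach is not made up. A row lasts 1/10 s, in which the tool goes at most 50 mm and 8.59 degrees, less where a joint would pass 70% of its speed; a pose out of reach is approached as far as the arm can. A call is refused whole if a number of a shift passes 0.05 or a number of a turn 0.15, either way. A call with a gripper value outside its range is refused whole. OPENING is the closure, from 0 (fully open) to 1 (shut), set as the call begins (- or left out, the last holds). The fingers move at their own pace and stop on an object; FORCE is the grip in N (left out, the last holds). Time passes only in rows, so rows that do not move let the fingers close. It gives the time, the measured TCP pose, the force and the opening at its end, in the units of the state.
- sense(): the state, without advancing time (a new reading comes with each control period).
- camera(name): name is "scene" or "top" or "wrist"; returns (picture, depth): 480x640x3 uint8, red, green, blue; 480x640 float32, m along the optical axis (not along the pixel's ray), 0 where there is no reading.
- camera_model(name): a dict with "camera_matrix" (3x3 intrinsics, pixels), "R" (3x3) and "t" (3): a world point X has camera coordinates R X + t. Camera axes: x right, y down, z forward; pixel columns grow to the right and rows downward; lengths in m; the calibration is good to about 2 mm. A picture is of the moment at which its call begins: read the wrist's pose just before it. camera_model takes no time and is no camera call; for the wrist camera it gives the pose at the moment of the call.
- sign_off(): hands the job in, once; it reports no verdict.
The state is a dict: "clock": time; "joints": joint angles; "dq": joint speeds; "joint_torque": joint torques, N m; "eef_pos": TCP position; "orientation": TCP orientation; "ft_force": force on the tool from outside, world axes, zero at the start; "wrist_torque": the same for the moment, N m; "gripper_width": finger opening in m.
Only numpy, scipy, OpenCV 4.12 (cv2) and the standard library are available. Lean on these libraries where they do the work, as an engineer would, in place of code of your own. Each camera call takes 0.05 s, during which the arm holds its last target. There are 200 camera calls.

## Working session

There is one attempt and no reset: what is moved stays moved. The work goes in short steps, Python scripts to look and compute and a shell command to move; the robot and the scene stay as the last step left them, time stands still between calls to the robot, and variables do not carry over. Pictures are saved under pics/ and viewed, about 8 in all and at most 12, crops included, and the job is handed in when it is done.

```bash
mkdir -p pics; cat > h.py <<'E'
from cell import *
import numpy as np, cv2
def snap(name,fn,crop=None,scale=1):
    m=camera_model(name); p,d=camera(name)
    np.savez('pics/'+fn+'.npz',p=p,d=d,K=m["camera_matrix"],R=m["R"],t=m["t"])
    save(fn,crop,scale)
def save(fn,crop=None,scale=1,out=None):
    p=np.load('pics/'+fn+'.npz')['p']
    if crop: u0,v0,u1,v1=crop; p=p[v0:v1,u0:u1]
    if scale!=1: p=cv2.resize(p,None,fx=scale,fy=scale,interpolation=cv2.INTER_CUBIC)
    cv2.imwrite('pics/'+(out or fn)+'.png',p[:,:,::-1])
def world(fn,u,v,z=None):
    "pixel -> world by depth, or by known height z"
    f=np.load('pics/'+fn+'.npz'); K,R,t=f['K'],f['R'],np.array(f['t']).ravel()
    ray=np.linalg.inv(K)@[u,v,1]; c=-R.T@t; r=R.T@ray
    if z is None:
        w=f['d'][int(v)-1:int(v)+2,int(u)-1:int(u)+2]; w=w[w>0]
        return c+r*(np.median(w) if len(w) else np.nan)
    return c+r*(z-c[2])/r[2]
E
python3 - <<'E'
from h import *
s=sense(); print({k:np.round(v,3) for k,v in s.items()})
snap('top','top0'); snap('scene','scene0')
E
```

```text
{'clock': np.float64(0.0), 'joints': array([ 1.265,  0.301,  1.522, -0.   ,  1.321, -0.067]), 'dq': array([ 0.001,  0.   , -0.   , -0.001,  0.002,  0.003]), 'joint_torque': array([-1.0000e-03, -5.4351e+01, -3.6180e+01, -0.0000e+00,  4.0000e-03,
       -0.0000e+00]), 'eef_pos': array([0.13 , 0.534, 0.404]), 'orientation': array([-3.740e-01, -3.119e+00,  2.000e-03]), 'ft_force': array([ 0.606, -0.174, -0.063]), 'wrist_torque': array([-0.038, -0.021,  0.033]), 'gripper_width': np.float64(0.085)}
```

View pics/top0.png

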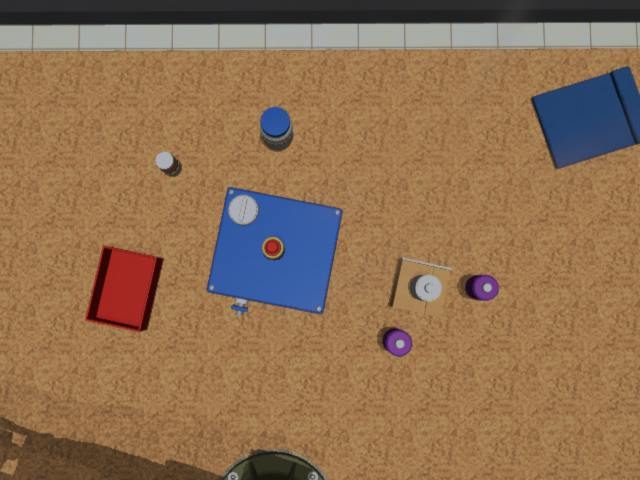

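View pics/scene0.png

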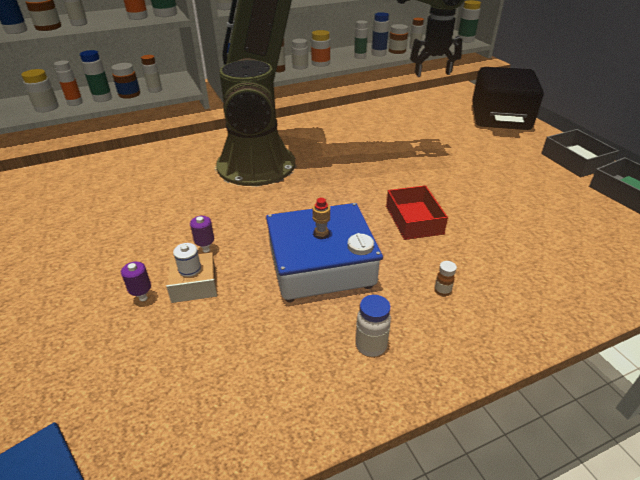

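Top view: coupler with red plug (273,247), white filter in carton (429,288), purple look-alikes (483,288) and (398,343), tub (125,290), bottle (276,128), vial (166,162). Red candidates: plug (273,247) or the tub. White candidates: filter (429,288), screw cap (243,209) or vial cap. I choose the plug on the coupler and the white bowl in the carton.

```bash
python3 - <<'E'
from h import *
for n,u,v,z in [('head',272,247,None),('head z',272,247,.2),('filter nozzle',429,288,None),('noz z',429,288,.115),('lid corner1',231,191,.105),('2',338,212,.105),('3',320,310,.105),('4',211,288,.105),('cap',243,209,None),('tub a',105,248,.055),('b',161,258,.055),('c',141,329,.055),('d',88,320,.055),('bottle',276,122,None),('vial',165,161,None),('carton flap l',404,260,.051),('flap r',450,270,.051),('carton bl',393,308,.045),('purp1',487,288,None),('purp2',400,343,None)]:
    print(n,np.round(world('top0',u,v,z),3))
for n,u,v in [('head',321,203),('sleeve',321,213),('noz',186,248)]: print('scene',n,np.round(world('scene0',u,v),3))
f=np.load('pics/top0.npz');print(np.round(-f['R'].T@f['t'],3))
a=np.load('pics/scene0.npz')['p'];b=f['p']
A=cv2.resize(a[185:310,110:390],None,fx=2.8,fy=2.8,interpolation=3)
cv2.imwrite('pics/sc_crop.png',A[:,:,::-1])
E
```

```text
head [ 0.521 -0.01   0.198]
head z [ 0.521 -0.01   0.2  ]
filter nozzle [ 0.449 -0.297  0.115]
noz z [ 0.449 -0.297  0.115]
lid corner1 [0.634 0.073 0.105]
2 [ 0.593 -0.13   0.105]
3 [ 0.408 -0.095  0.105]
4 [0.45  0.109 0.105]
cap [0.596 0.048 0.126]
tub a [0.53  0.326 0.055]
b [0.509 0.216 0.055]
c [0.371 0.253 0.055]
d [0.389 0.356 0.055]
bottle [ 0.764 -0.013  0.114]
vial [0.698 0.206 0.075]
carton flap l [ 0.503 -0.262  0.051]
flap r [ 0.483 -0.353  0.051]
carton bl [ 0.409 -0.24   0.045]
purp1 [ 0.448 -0.409  0.102]
purp2 [ 0.346 -0.244  0.102]
scene head [ 0.533 -0.011  0.192]
scene sleeve [ 0.542 -0.016  0.174]
scene noz [ 0.458 -0.293  0.11 ]
[ 0.455 -0.068  1.217]
```

View pics/sc_crop.png

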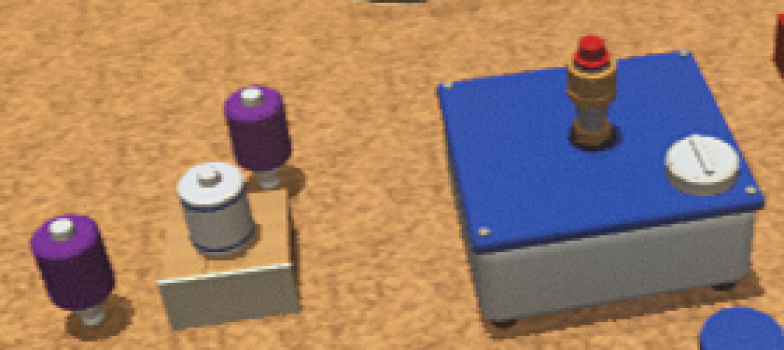

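```bash
cat >> h.py <<'E'
from scipy.spatial.transform import Rotation as Rot
def togo(x,y,z):
    "remaining shift in tool axes to bring the TCP to x,y,z"
    s=sense(); M=Rot.from_rotvec(s['orientation']).as_matrix()
    print('t',round(float(s['clock']),2),'pos',np.round(s['eef_pos'],4),'togo',np.round(M.T@(np.array([x,y,z])-s['eef_pos']),4),'tilt',np.round(M[:,2],3),'F',np.round(s['ft_force'],1),'w',round(float(s['gripper_width']),4))
E
python3 -m jog '[[-0.036,-0.031,0,0],[-0.036,-0.031,0,0],[-0.036,-0.031,0,0],[-0.036,-0.031,0,0],[-0.036,-0.031,0,0],[-0.036,-0.031,0,0],[-0.036,-0.031,0,0]]' 0 60
python3 -m jog '[[-0.036,-0.031,0,0],[-0.036,-0.031,0,0],[-0.036,-0.031,0,0],[-0.036,-0.031,0,0],[-0.036,-0.031,0,0],[-0.036,-0.031,0,0],[-0.036,-0.031,0,0],[0,0,0,0]]'
python3 - <<'E'
from h import *
togo(.521,-.010,.38)
snap('wrist','w1')
togo(.521,-.010,.38)
E
```

```text
clock: 0.8
eef_pos: [0.3242, 0.2622, 0.4047]
orientation: [0.374, 3.119, 0.0]
ft_force: [0.8, 0.7, -0.2]
gripper_width: 0.0854
clock: 1.6
eef_pos: [0.519, -0.0103, 0.4038]
orientation: [-0.381, -3.118, 0.001]
ft_force: [0.5, 0.1, 0.3]
gripper_width: 0.0859
t 1.6 pos [ 0.519  -0.0103  0.4038] togo [-0.0019  0.0008  0.0238] tilt [-0.001 -0.001 -1.   ] F [0.5 0.1 0.3] w 0.0859
t 1.65 pos [ 0.5179 -0.0085  0.4038] togo [-0.0034 -0.0007  0.0238] tilt [-0.002  0.    -1.   ] F [0.1 0.5 0.8] w 0.0858
```

View pics/w1.png

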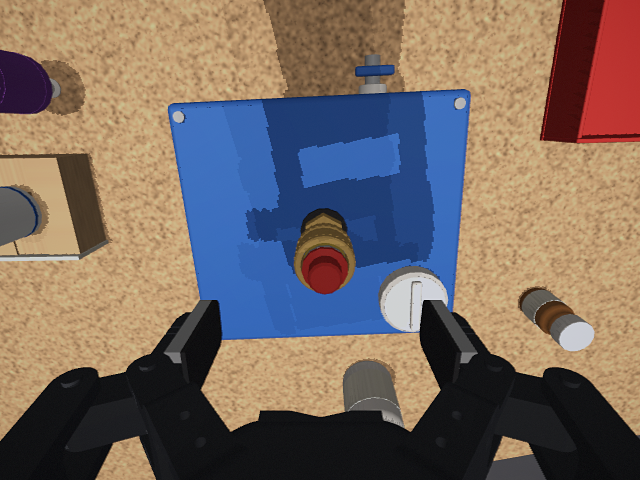

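Wrist view: red head, top face centre about (325,277), midway between the pads in columns (220..422), so the y alignment is close. The lid is clear, with the screw cap at (413,300) lower than the fingers will go.

```bash
python3 - <<'E'
from h import *
print(world('w1',325,277),world('w1',325,277,.1965))
f=np.load('pics/w1.npz'); p=f['p'].astype(int); d=f['d']
m=(p[...,0]>90)&(p[...,1]<50)&(p[...,2]<60); m[:,:250]=0;m[:,400:]=0; m[:200]=0;m[340:]=0
v,u=np.nonzero(m&(d>0)); K,R,t=f['K'],f['R'],np.ravel(f['t'])
P=(np.linalg.inv(K)@np.c_[u,v,np.ones(len(u))].T*d[v,u]).T
W=(P-t)@R; top=W[W[:,2]>.193]; print(len(top),np.median(W[:,2]),W[:,2].max(),top.min(0),top.max(0),(top.min(0)+top.max(0))/2)
togo(.521,-.010,.38)
E
```

```text
[ 0.52179517 -0.00897885  0.19719488] [ 0.5221145  -0.00904796  0.1965    ]
854 0.1961408674590783 0.198962724727668 [ 0.51347761 -0.01908732  0.19401332] [5.32357355e-01 3.21995753e-04 1.98962725e-01] [ 0.52291748 -0.00938266  0.19648802]
t 1.65 pos [ 0.5179 -0.0085  0.4038] togo [-0.0034 -0.0007  0.0238] tilt [-0.002  0.    -1.   ] F [0.1 0.5 0.8] w 0.0858
```

```bash
python3 -m jog '[[-0.004,-0.0005,0.02,0],[0,0,0.03,0],[0,0,0.025,0],[0,0,0.008,0],[0,0,0,0],[0,0,0,0]]' 0 60
python3 -c "
from h import *
togo(.522,-.0095,.321); snap('wrist','w2'); togo(.522,-.0095,.321)"
```

```text
clock: 2.25
eef_pos: [0.521, -0.0076, 0.3229]
orientation: [0.373, 3.118, 0.0]
ft_force: [-0.3, -0.2, 0.5]
gripper_width: 0.0851
t 2.25 pos [ 0.521  -0.0076  0.3229] togo [-0.0014 -0.0016  0.0019] tilt [ 0.001 -0.    -1.   ] F [-0.3 -0.2  0.5] w 0.0851
t 2.3 pos [ 0.5211 -0.0077  0.3231] togo [-0.0013 -0.0015  0.0021] tilt [ 0.002 -0.    -1.   ] F [-0.9 -0.9  0.3] w 0.0852
```

View pics/w2.png

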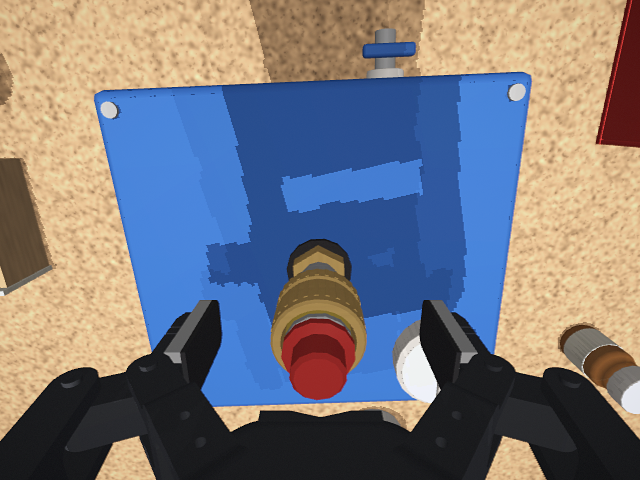

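Sleeve is centred at column 319 between the pads (220 and 422). I'll close on it.

```bash
python3 -m jog '[[-0.001,-0.001,0.002,0],[0,0,0,0],[0,0,0,0],[0,0,0,0],[0,0,0,0],[0,0,0,0]]' 1 70
python3 -m jog '[[0,0,0,0],[0,0,0,0]]'
```

```text
clock: 2.9
eef_pos: [0.5217, -0.0089, 0.32]
orientation: [0.374, 3.119, 0.001]
ft_force: [1.9, 4.2, 4.6]
gripper_width: 0.0372
clock: 3.1
eef_pos: [0.5217, -0.0089, 0.3199]
orientation: [0.374, 3.119, 0.001]
ft_force: [-0.7, 5.4, 4.7]
gripper_width: 0.037
```

```bash
python3 -m jog '[[0,0.0005,0.002,0],[0,0,0.002,0],[0,0,0.002,0],[0,0,0.002,0],[0,0,0,0]]'; python3 -m jog '[[0,0,0.002,0],[0,0,0.0005,0],[0,0,0,0]]'
```

```text
clock: 3.6
eef_pos: [0.5218, -0.0087, 0.3118]
orientation: [0.374, 3.119, -0.0]
ft_force: [-1.2, 1.6, 5.5]
gripper_width: 0.037
clock: 3.9
eef_pos: [0.5218, -0.0087, 0.3097]
orientation: [0.374, 3.119, -0.0]
ft_force: [-3.6, 1.1, 9.9]
gripper_width: 0.037
```

```bash
python3 -m jog '[[0,0,0.001,0],[0,0,0,0]]'; python3 -m jog '[[0,0,0.0005,0],[0,0,0,0]]';python3 -c "
from h import *
snap('wrist','w3',(200,220,440,420),3)"
```

```text
clock: 4.1
eef_pos: [0.5218, -0.0087, 0.3093]
orientation: [0.374, 3.118, -0.0]
ft_force: [-5.7, 1.5, 16.1]
gripper_width: 0.037
clock: 4.3
eef_pos: [0.5218, -0.0087, 0.3091]
orientation: [0.374, 3.118, -0.001]
ft_force: [-7.7, 2.1, 18.8]
gripper_width: 0.0365
```

View pics/w3.png

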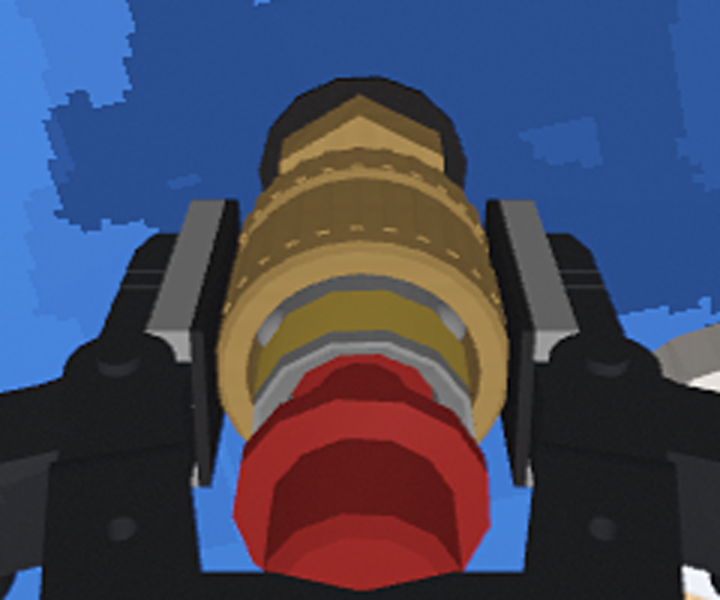

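The plug has risen clear: red stem shows between the rim and the collar, and the sleeve is against its stop (force climbing). I'll open and rise.

```bash
python3 -m jog '[[0,0,-0.001,0],[0,0,0,0],[0,0,0,0],[0,0,0,0]]' 0; python3 -m jog '[[0,0,-0.03,0],[0,0,-0.022,0],[0,0,0,0],[0,0,0,0]]'
python3 - <<'E'
from h import *
togo(.522,-.0095,.363); snap('wrist','w4',(180,200,460,410),2.8); togo(.522,-.0095,.363)
f=np.load('pics/w4.npz'); p=f['p'].astype(int); d=f['d']
m=(p[...,0]>90)&(p[...,1]<50)&(p[...,2]<60); m[:,:250]=0;m[:,400:]=0; m[:200]=0;m[400:]=0
v,u=np.nonzero(m&(d>0)); K,R,t=f['K'],f['R'],np.ravel(f['t'])
W=((np.linalg.inv(K)@np.c_[u,v,np.ones(len(u))].T*d[v,u]).T-t)@R; z=np.percentile(W[:,2],98); top=W[W[:,2]>z-.004]; print(z,(top.min(0)+top.max(0))/2)
E
```

```text
clock: 4.75
eef_pos: [0.5217, -0.0088, 0.3083]
orientation: [-0.374, -3.119, 0.0]
ft_force: [-0.2, -0.2, 1.0]
gripper_width: 0.0853
clock: 5.15
eef_pos: [0.5217, -0.0087, 0.3604]
orientation: [0.374, 3.119, -0.0]
ft_force: [0.2, -0.9, -0.6]
gripper_width: 0.0855
t 5.15 pos [ 0.5217 -0.0087  0.3604] togo [-0.0005 -0.0007 -0.0026] tilt [ 0. -0. -1.] F [ 0.2 -0.9 -0.6] w 0.0855
t 5.2 pos [ 0.5216 -0.0087  0.3598] togo [-0.0006 -0.0007 -0.0032] tilt [-0.001  0.    -1.   ] F [ 0.1 -0.1  0.2] w 0.0856
0.20379453609519718 [ 0.52265375 -0.00921347  0.20213626]
```

View pics/w4.png

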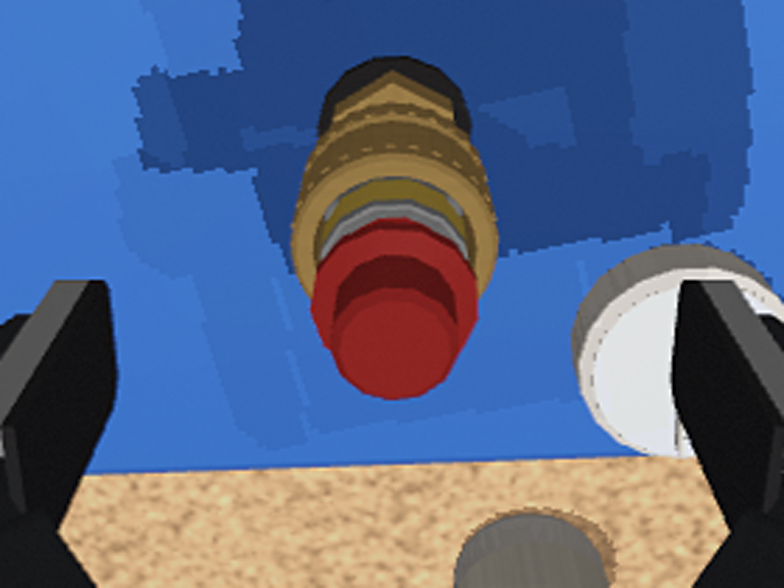

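Sleeve stays back, plug stands free (head top z≈0.203 as expected). I'll grip the head.

```bash
python3 -m jog '[[-0.001,-0.0005,-0.003,0],[0,0,0,0],[0,0,0,0],[0,0,0,0],[0,0,0,0],[0,0,0,0],[0,0,0,0]]' 1 30; python3 -m jog '[[0,0,-0.01,0],[0,0,-0.02,0],[0,0,-0.04,0],[0,0,0,0]]'; python3 -m jog '[[0.01,0.02,0,0],[0.02,0.039,0,0],[0.02,0.039,0,0],[0.02,0.039,0,0],[0.02,0.039,0,0],[0.02,0.039,0,0],[0.02,0.039,0,0],[0.01,0.019,0,0]]'; python3 -c "
from h import *
togo(.450,.288,.236)"
```

```text
clock: 5.9
eef_pos: [0.5226, -0.0094, 0.3637]
orientation: [0.374, 3.119, -0.0]
ft_force: [-0.2, 0.2, 0.6]
gripper_width: 0.0181
clock: 6.3
eef_pos: [0.5227, -0.0094, 0.4393]
orientation: [0.373, 3.111, 0.0]
ft_force: [0.6, -0.9, -0.2]
gripper_width: 0.0187
clock: 7.1
eef_pos: [0.45, 0.2917, 0.4339]
orientation: [-0.371, -3.12, -0.001]
ft_force: [0.4, -0.7, 0.7]
gripper_width: 0.0184
t 7.1 pos [0.45   0.2917 0.4339] togo [-0.0009 -0.0036  0.1979] tilt [ 0.  0. -1.] F [ 0.4 -0.7  0.7] w 0.0184
```

```bash
python3 -m jog '[[-0.001,-0.004,0.04,0],[0,0,0.048,0],[0,0,0.048,0],[0,0,0.04,0],[0,0,0.022,0],[0,0,0,0],[0,0,0,0]]'; python3 -c "
from h import *
togo(.450,.288,.236)
snap('wrist','w5')"; python3 -m jog '[[0,0,0,0],[0,0,0,0],[0,0,0,0]]' 0;  python3 -m jog '[[0,0,-0.02,0],[0,0,-0.04,0],[0,0,-0.045,0],[0,0,-0.045,0],[0,0,-0.045,0]]'; python3 -c "
from h import *
togo(.449,-.297,.40)
snap('scene','s2')
b=np.load('pics/w5.npz')['p'];a=np.load('pics/s2.npz')['p']
im=np.hstack([cv2.resize(b,(400,300)),cv2.resize(a[150:270,290:450],(400,300))]);cv2.imwrite('pics/c5.png',im[:,:,::-1])"
```

```text
clock: 7.8
eef_pos: [0.4515, 0.285, 0.2367]
orientation: [0.374, 3.119, 0.001]
ft_force: [-0.1, -0.1, -0.2]
gripper_width: 0.0186
t 7.8 pos [0.4515 0.285  0.2367] togo [0.0022 0.0025 0.0007] tilt [ 0.001  0.    -1.   ] F [-0.1 -0.1 -0.2] w 0.0186
clock: 8.15
eef_pos: [0.4513, 0.2849, 0.2365]
orientation: [0.374, 3.118, 0.001]
ft_force: [-0.8, -0.2, 0.5]
gripper_width: 0.0611
clock: 8.65
eef_pos: [0.4507, 0.2846, 0.433]
orientation: [0.374, 3.119, 0.001]
ft_force: [0.1, 0.1, -0.3]
gripper_width: 0.0855
t 8.65 pos [0.4507 0.2846 0.433 ] togo [-0.1359 -0.5656  0.0329] tilt [ 0.001  0.    -1.   ] F [ 0.1  0.1 -0.3] w 0.0855
```

View pics/c5.png

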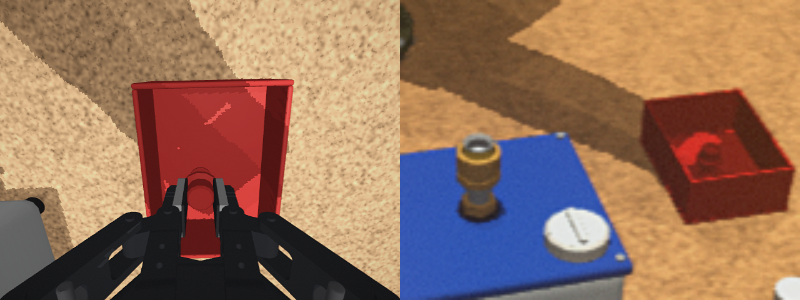

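Left: the plug was held over the tub. Right: the plug lies in the tub, the coupler is open and its sleeve is down. Next I go above the filter.

```bash
python3 -m jog '[[-0.0113,-0.047,0,0],[-0.0113,-0.047,0,0],[-0.0113,-0.047,0,0],[-0.0113,-0.047,0,0],[-0.0113,-0.047,0,0],[-0.0113,-0.047,0,0]]'; python3 -m jog '[[-0.0113,-0.047,0,0],[-0.0113,-0.047,0,0],[-0.0113,-0.047,0,0],[-0.0113,-0.047,0,0],[-0.0113,-0.047,0,0],[-0.0113,-0.047,0.02,0],[0,0,0.03,0],[0,0,0,0]]'
python3 -c "
from h import *
togo(.449,-.297,.34)
snap('wrist','w6'); togo(.449,-.297,.34)"
```

```text
clock: 9.3
eef_pos: [0.4497, -0.007, 0.431]
orientation: [0.374, 3.118, -0.0]
ft_force: [1.4, 0.3, -0.0]
gripper_width: 0.0854
clock: 10.1
eef_pos: [0.4489, -0.2937, 0.378]
orientation: [-0.376, -3.114, -0.005]
ft_force: [-0.4, 0.1, -0.3]
gripper_width: 0.0856
t 10.1 pos [ 0.4489 -0.2937  0.378 ] togo [-0.0011 -0.0032  0.038 ] tilt [-0.005  0.004 -1.   ] F [-0.4  0.1 -0.3] w 0.0856
t 10.15 pos [ 0.4493 -0.2931  0.3806] togo [-0.0007 -0.0039  0.0405] tilt [-0.002  0.002 -1.   ] F [ 1.3 -0.1  0.3] w 0.0854
```

View pics/w6.png

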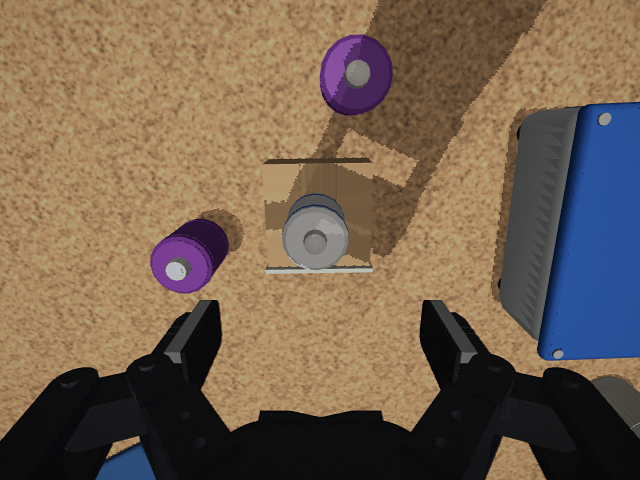

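Wrist view: nozzle top at (315,242). The purple look-alikes at (180,263) and (357,73) stay outside the jaw span, and the flap is on the near side, not under a finger.

```bash
python3 -c "
from h import *
print(world('w6',315,242),world('w6',315,242,.115),'purple',world('w6',178,268,.102))
x,y,_=world('w6',315,242,.115); togo(x,y,.232)
print('rim L/R of bowl top', world('w6',284,237,.105), world('w6',349,237,.105))"
```

```text
[ 0.44824534 -0.29730462  0.11521802] [ 0.44831808 -0.29732556  0.115     ] purple [ 0.44797863 -0.40599731  0.102     ]
t 10.15 pos [ 0.4493 -0.2931  0.3806] togo [-0.0004 -0.0046  0.1485] tilt [-0.002  0.002 -1.   ] F [ 1.3 -0.1  0.3] w 0.0854
rim L/R of bowl top [ 0.44239183 -0.31955555  0.105     ] [ 0.45387049 -0.27295687  0.105     ]
```

```bash
python3 -m jog '[[0,-0.0045,0.03,0],[0,0,0.04,0],[0,0,0.04,0],[0,0,0.03,0],[0,0,0.012,0],[0,0,0,0],[0,0,0,0]]'; python3 -c "
from h import *
togo(.4483,-.297,.228)
snap('wrist','w7'); togo(.4483,-.297,.228)"
```

```text
clock: 10.85
eef_pos: [0.4492, -0.2975, 0.2317]
orientation: [0.373, 3.117, -0.002]
ft_force: [0.0, 0.4, 0.1]
gripper_width: 0.0853
t 10.85 pos [ 0.4492 -0.2975  0.2317] togo [0.001  0.0003 0.0037] tilt [ 0.002 -0.002 -1.   ] F [0.  0.4 0.1] w 0.0853
t 10.9 pos [ 0.4491 -0.2976  0.2318] togo [0.0009 0.0004 0.0038] tilt [ 0.003 -0.002 -1.   ] F [0.2 0.  0.5] w 0.0853
```

View pics/w7.png

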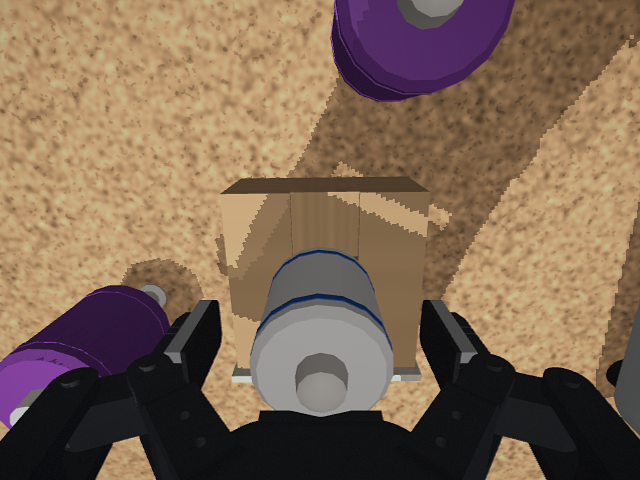

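Bowl is centred (column 321) between the pads, and purple is clear of the left finger. I'll close.

```bash
python3 -m jog '[[0.001,0,0.003,0],[0,0,0,0],[0,0,0,0],[0,0,0,0],[0,0,0,0],[0,0,0,0]]' 1 60; python3 -m jog '[[0,0,0,0],[0,0,-0.005,0],[0,0,-0.015,0],[0,0,-0.03,0],[0,0,-0.03,0],[0,0,0,0]]'; python3 -c "
from h import *
togo(.4483,-.297,.228)"
```

```text
clock: 11.5
eef_pos: [0.4476, -0.2972, 0.2273]
orientation: [0.374, 3.119, -0.0]
ft_force: [-1.4, 3.1, 6.6]
gripper_width: 0.049
clock: 12.1
eef_pos: [0.4479, -0.2976, 0.3107]
orientation: [0.374, 3.114, -0.005]
ft_force: [-0.3, -0.1, -1.3]
gripper_width: 0.0487
t 12.1 pos [ 0.4479 -0.2976  0.3107] togo [0.0003 0.0009 0.0827] tilt [ 0.005 -0.004 -1.   ] F [-0.3 -0.1 -1.3] w 0.0487
```

```bash
python3 -m jog '[[0,0,-0.04,0],[0,0,-0.04,0],[0,0,-0.03,0],[0,0,0,0]]'; python3 -m jog '[[-0.0005,0.02,0,0],[-0.0005,0.04,0,0],[-0.0005,0.045,0,0],[-0.0005,0.045,0,0],[-0.0005,0.045,0,0],[-0.0005,0.045,0,0],[-0.0005,0.04,0,0],[-0.0005,0.0175,0,0]]'; python3 -m jog '[[0,0,0,0],[0,0,0,0],[0,0,0,0]]';  python3 -c "
from h import *
togo(.522,-.0093,.413)
snap('scene','s3'); snap('wrist','w8')
togo(.522,-.0093,.413)
b=np.load('pics/w8.npz')['p'];a=np.load('pics/s3.npz')['p']
im=np.hstack([cv2.resize(b[170:480,160:480],(400,388)),cv2.resize(a[150:247,270:370],(400,388),interpolation=3)]);cv2.imwrite('pics/c8.png',im[:,:,::-1])"
```

```text
clock: 12.5
eef_pos: [0.4475, -0.2973, 0.4204]
orientation: [0.374, 3.114, -0.005]
ft_force: [0.5, -0.3, -1.6]
gripper_width: 0.0487
clock: 13.3
eef_pos: [0.522, -0.0062, 0.4152]
orientation: [-0.37, -3.118, -0.0]
ft_force: [0.2, -1.4, -2.3]
gripper_width: 0.0487
clock: 13.6
eef_pos: [0.5216, -0.01, 0.416]
orientation: [-0.376, -3.118, 0.0]
ft_force: [0.2, 0.2, -1.1]
gripper_width: 0.049
t 13.6 pos [ 0.5216 -0.01    0.416 ] togo [-0.0002  0.0008  0.003 ] tilt [-0.001 -0.    -1.   ] F [ 0.2  0.2 -1.1] w 0.049
t 13.7 pos [ 0.5216 -0.01    0.4163] togo [-0.0002  0.0008  0.0033] tilt [-0. -0. -1.] F [ 0.1  1.3 -1.4] w 0.0488
```

View pics/c8.png

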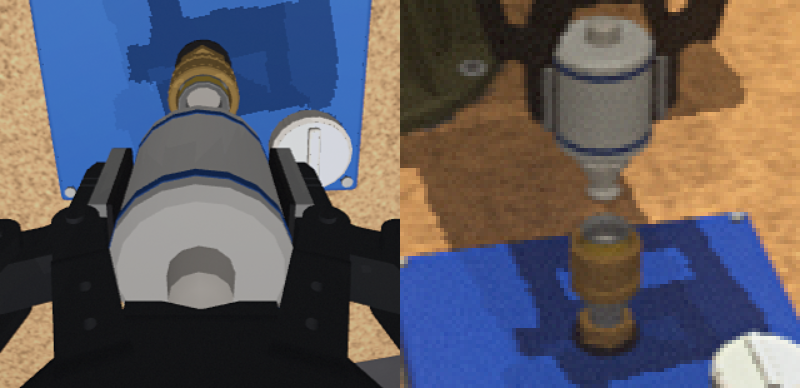

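```bash
python3 -m jog '[[-0.0003,0.0007,0.008,0],[0,0,0.008,0],[0,0,0.005,0],[0,0,0,0],[0,0,0,0]]'; python3 -m jog '[[0,0,0.003,0],[0,0,0.003,0],[0,0,0,0]]';  python3 -m jog '[[0,0,0.003,0],[0,0,0,0]]'
```

```text
clock: 14.2
eef_pos: [0.5223, -0.0085, 0.3955]
orientation: [-0.374, -3.119, 0.0]
ft_force: [1.2, 0.3, -1.3]
gripper_width: 0.049
clock: 14.5
eef_pos: [0.5222, -0.0085, 0.3892]
orientation: [-0.374, -3.119, 0.0]
ft_force: [-0.0, -0.2, -1.1]
gripper_width: 0.0489
clock: 14.7
eef_pos: [0.5221, -0.0085, 0.3866]
orientation: [-0.374, -3.119, 0.0]
ft_force: [-2.9, 0.2, -1.3]
gripper_width: 0.0489
```

```bash
python3 -m jog '[[0.0004,0,0.002,0],[0,0,0.002,0],[0,0,0,0]]';  python3 -m jog '[[0,0,0.0015,0],[0,0,0,0]]'; python3 -m jog '[[0,0,0.001,0],[0,0,0,0]]'
```

```text
clock: 15.0
eef_pos: [0.5218, -0.0084, 0.3821]
orientation: [-0.374, -3.118, -0.0]
ft_force: [-1.7, 0.6, -1.5]
gripper_width: 0.0488
clock: 15.2
eef_pos: [0.5218, -0.0084, 0.3809]
orientation: [-0.374, -3.119, 0.0]
ft_force: [-2.5, -0.2, -1.1]
gripper_width: 0.0488
clock: 15.4
eef_pos: [0.5218, -0.0084, 0.3805]
orientation: [0.374, 3.119, -0.0]
ft_force: [-3.9, -0.5, 4.1]
gripper_width: 0.0489
```

Valve felt at the expected depth. I'll push on steadily.

```bash
python3 -m jog '[[0.0003,0,0.0007,0],[0,0,0.0007,0],[0,0,0.0006,0]]';  python3 -m jog '[[0,0,0.0007,0],[0,0,0.0007,0],[0,0,0.0006,0]]'
```

```text
clock: 15.7
eef_pos: [0.5216, -0.0083, 0.379]
orientation: [0.374, 3.117, -0.0]
ft_force: [-3.1, -0.5, 9.7]
gripper_width: 0.0488
clock: 16.0
eef_pos: [0.5216, -0.0084, 0.3772]
orientation: [0.374, 3.117, -0.0]
ft_force: [-4.6, -0.4, 10.9]
gripper_width: 0.0491
```

```bash
python3 -m jog '[[0,0,0.0006,0],[0,0,0.0006,0]]'
```

```text
clock: 16.2
eef_pos: [0.5216, -0.0083, 0.3761]
orientation: [0.374, 3.117, -0.0]
ft_force: [-6.1, 0.7, 12.7]
gripper_width: 0.0486
```

```bash
cat >> h.py <<'E'
def sleeve(fn):
    p=np.load('pics/'+fn+'.npz')['p'][195:240,316:328].astype(int)
    br=((p[...,0]-p[...,2])>35).mean(1)
    print(fn,''.join('#' if b>.5 else '.' for b in br))
E
python3 -m jog '[[0.0004,0,0.0005,0],[0,0,0.0005,0]]';python3 -c "
from h import *
snap('scene','s4'); [sleeve(f) for f in ('scene0','s2','s3','s4')]"
```

```text
clock: 16.4
eef_pos: [0.5213, -0.0082, 0.3753]
orientation: [0.374, 3.117, -0.0]
ft_force: [-4.9, -0.7, 12.9]
gripper_width: 0.0492
scene0 ##############..############........#####....
s2 #########.......###############.....#####....
s3 .....####.......###############.....#####....
s4 ................###############......####....
```

The indicator works: sleeve's lower edge is at row 28 when forward, 31 when back. It is still back, so I continue.

```bash
python3 -m jog '[[0.0002,0,0.0005,0],[0,0,0.0005,0]]';python3 -c "
from h import *
snap('scene','s5'); sleeve('s5'); togo(.5216,-.0084,.374)"
```

```text
clock: 16.65
eef_pos: [0.5211, -0.0082, 0.3743]
orientation: [0.374, 3.116, -0.0]
ft_force: [-3.5, -0.2, 12.9]
gripper_width: 0.049
s5 ................###############......####....
t 16.7 pos [ 0.5211 -0.0082  0.3742] togo [-0.0005 -0.      0.0002] tilt [ 0.003 -0.    -1.   ] F [-3.4  0.3 10.2] w 0.0488
```

```bash
python3 -m jog '[[0,0,0.0004,0],[0,0,0.0003,0]]';python3 -c "
from h import *
snap('scene','s6'); sleeve('s6'); togo(.5216,-.0084,.374)"
```

```text
clock: 16.9
eef_pos: [0.5211, -0.0083, 0.3733]
orientation: [0.374, 3.117, -0.0]
ft_force: [-2.7, -0.7, 9.9]
gripper_width: 0.0486
s6 ................#############........####....
t 16.95 pos [ 0.5211 -0.0082  0.3733] togo [-0.0005 -0.     -0.0007] tilt [ 0.002 -0.    -1.   ] F [-3.2 -0.5  9.6] w 0.049
```

Force dropped and the sleeve rose; I'll check once more before letting go.

```bash
python3 -m jog '[[0,0,0,0],[0,0,0,0]]';python3 -c "
from h import *
snap('scene','s7'); sleeve('s7')
a=np.load('pics/scene0.npz')['p'];b=np.load('pics/s3.npz')['p'];c=np.load('pics/s7.npz')['p']
im=np.hstack([cv2.resize(x[185:245,300:345],(260,347),interpolation=3) for x in (a,b,c)]);cv2.imwrite('pics/c9.png',im[:,:,::-1])"
```

```text
clock: 17.15
eef_pos: [0.5211, -0.0082, 0.3733]
orientation: [0.374, 3.117, -0.0]
ft_force: [-2.8, -0.3, 9.0]
gripper_width: 0.0489
s7 ................############.........####....
```

View pics/c9.png

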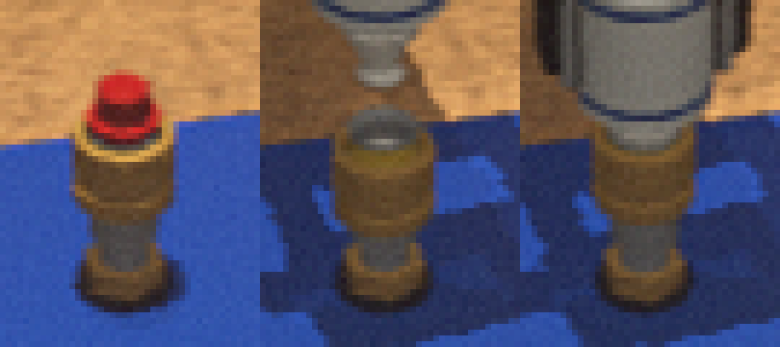

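Sleeve's lower edge now matches the forward position (left panel), so the filter is locked. I'll ease up the preload as a light lock test, then open.

```bash
python3 -m jog '[[-0.0005,0,-0.0005,0],[0,0,-0.0003,0],[0,0,0,0]]'; python3 -m jog '[[0,0,0,0],[0,0,0,0],[0,0,0,0],[0,0,0,0],[0,0,0,0]]' 0; python3 -m jog '[[0,0,-0.01,0],[0,0,-0.03,0],[0,0,-0.045,0],[0,0,-0.045,0],[0,0,0,0],[0,0,0,0]]'; python3 -c "
from h import *
snap('scene','s8'); sleeve('s8'); snap('top','t8')
for n,u,v in [('bottle',276,122),('vial',165,161)]: print(n,world('t8',u,v))
snap('wrist','w8b')
f=np.load('pics/t8.npz'); 
p=f['p'][240:340,85:165].astype(int); print('tub diff px',(abs(p-np.load('pics/top0.npz')['p'][240:340,85:165]).sum(2)>60).sum())
f=np.load('pics/w8b.npz');K,R,t=f['K'],f['R'],np.ravel(f['t']);d=f['d'];v,u=np.nonzero(d>0)
W=((np.linalg.inv(K)@np.c_[u,v,np.ones(len(u))].T*d[v,u]).T-t)@R
W=W[(np.hypot(W[:,0]-.522,W[:,1]+.009)<.03)&(W[:,2]<.275)]; print('nozzle top z',np.percentile(W[:,2],99.5))
n=W[W[:,2]>np.percentile(W[:,2],99.5)-.004]; print('nozzle centre',(n.min(0)+n.max(0))/2); togo(.522,-.009,.5)"
```

```text
clock: 17.5
eef_pos: [0.5214, -0.0083, 0.3736]
orientation: [0.374, 3.118, -0.0]
ft_force: [-4.4, 0.1, 7.0]
gripper_width: 0.0487
clock: 18.0
eef_pos: [0.5215, -0.0083, 0.3729]
orientation: [0.374, 3.119, 0.0]
ft_force: [-0.4, 0.0, -0.4]
gripper_width: 0.085
clock: 18.6
eef_pos: [0.5211, -0.0083, 0.5042]
orientation: [0.374, 3.117, 0.0]
ft_force: [0.7, -0.8, -0.5]
gripper_width: 0.0854
s8 ................############........#####....
bottle [ 0.76388403 -0.01329742  0.11441469]
vial [0.69807922 0.20549729 0.07589817]
tub diff px 45
nozzle top z 0.2635094877473773
nozzle centre [ 0.52332903 -0.00943984  0.26191257]
t 18.75 pos [ 0.5215 -0.0083  0.502 ] togo [-0.0007 -0.0005  0.002 ] tilt [-0.002  0.    -1.   ] F [-0.1  0.3 -1.5] w 0.0855
```

```bash
python3 -c "
from h import *
print(sign_off())"
```

```text
the job is handed in; nothing more can be done
None
```

The job is done and handed in at 18.8 s of the 70 s allowed. I pulled the sleeve back until it stayed back, and the red plug popped up and went into the red tub. I then pushed the white filter in slowly until the sleeve sprang forward, and let go. The force on the tool peaked at about 13 N during the push.

**Lock:** The push force fell from 12.9 to 9.9 N as the sleeve sprang up. After release, the sleeve's lower edge was back at its original forward row in the scene camera. The top of the filter is at z = 0.2635 m, where about 0.2625 m means locked and about 0.2685 m would mean loose.

**Bottle and vial:** Both are at their starting positions to within a millimetre, and the arm stands clear with an open gripper.

**Plug:** A picture right after the drop showed it lying in the tub.

**Inconclusive or uneven:**
- The lock test before letting go was too small a lift to prove anything: 7 N of upward force remained. The lock rests on the sleeve position and filter height instead.
- There was a side force of up to 6 N on the filter during the push, which I partly corrected.

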